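Slide a slim drive out over the edge of the bench shelf

TASK

Push the slim flat drive across the mat of the little black-topped shelf, connector end first, until that end sticks out 30 mm (give or take 6 mm) past the shelf's far edge, square to the edge (within about 8 degrees), so that its cables can be plugged in. It only slides: keep it flat on the shelf, never lift, carry or tip it. Leave the thick drive and everything else where it is, and finish with the drive lying still and the hand clear of it.

Things in the scene. Friction and masses are not known exactly. Their poses are not given: they have to be found in the camera images.
- slim_drive: Flat bare-aluminium slab 100 (x) x 70 (y) x 7 (z) mm, 50 to 100 g, dark grey label; loose on the left or right half of the shelf. Origin: centre of its underside. +x: connector end (black strip, gold contacts), at the start up to 18 degrees askew from the shelf's x. Slides under a push of about 1 N and stays where left; two spread fingertips pushing its back (-x) end turn it square to them.
- slim_drive_end (a point): Middle of the lower edge of the slim drive's connector end (50 mm along +x from the drive's origin); axes as the drive's.
- shelf: Fixed little shelf on the table: flat rimless black top 260 (x) x 420 (y) mm, its surface 60 mm above the table, on cream side panels. Origin: centre of its footprint, at table height. Its +x points away from the robot (up to 15 degrees askew); its far edge lies at x = +130 mm in its frame. Nothing stands within 30 mm beyond that edge.
- shelf_edge (a point): Middle of the shelf's far top edge, at the height of the mat; axes as the shelf's (x points out over the edge, y along it).
- thick_drive: Bystander: thick steel drive 147 x 102 x 26 mm, 0.6 kg, lying in the other half of the shelf. Origin: centre of its underside.
- memory: Bystander: dark memory module 133 x 30 x 7 mm lying along the shelf's x near the middle of the shelf, between the drives. Origin: centre of its underside.
- heatsink: Bystander: small finned aluminium heat sink 34 x 34 x 28 mm near the middle of the far edge of the shelf. Origin: centre of its underside.
- screwdriver: Bystander: screwdriver with black handle, lying on the table to the left of the shelf. Origin: on its underside.
- mouse: Bystander: grey computer mouse, 100 x 56 x 33 mm, on the table to the right of the shelf. Origin: centre of its underside.
- screw_jar: Bystander: small clear jar with black cap, 44 mm across, 50 mm high, on the table to the left of the shelf. Origin: centre of its underside.
- fan: Bystander: square black cooling fan 92 x 92 x 25 mm, lying on the table to the right of the shelf. Origin: centre of its underside.
Not all that is in view belongs to the job. Of the things like the slim_drive, leave any that is green; of the rest the larger one is meant.

How it is judged (in metres and radians):
On the way:
1. the slim drive, flat on the shelf, has been slid until its connector end passes the far edge (x of slim_drive_end in the frame of shelf_edge above 0.002 m and z of slim_drive in the frame of shelf_edge between -0.003 and 0.004 m), for 0.1 s.
At the end, for the whole second after the job is handed in: The slim drive lies still and flat on the shelf, the middle of its connector end 24 to 36 mm past the shelf's far edge and its long axis within 8 degrees (0.14 rad) of square to that edge; every bystander is within 15 mm of where it started (x of slim_drive_end in the frame of shelf_edge between 0.024 and 0.036 m and angle between the x axis of slim_drive and the x axis of shelf_edge, either way round below 0.14 rad and z of slim_drive in the frame of shelf_edge between -0.003 and 0.004 m and angle between slim_drive's own z axis and vertical below 0.05 rad and linear speed of slim_drive below 0.01 m/s and distance of each of thick_drive, memory, heatsink, screwdriver, mouse, screw_jar, fan from where it was at the start of the episode below 0.015 m); the robot touches nothing.
It fails at once if the slim drive is lifted more than 8 mm off the shelf (z of slim_drive in the frame of shelf_edge above 0.008 m).
It fails at once if the slim drive falls off the shelf (z of slim_drive in the frame of shelf_edge below -0.01 m).
It fails at once if the slim drive is tipped more than 0.15 rad (angle between slim_drive's own z axis and vertical above 0.15 rad).
It fails at once if another thing (thick drive, memory module, heat sink, screwdriver, mouse, jar or fan) is moved more than 15 mm (distance of any of thick_drive, memory, heatsink, screwdriver, mouse, screw_jar, fan from where it was at the start of the episode above 0.015 m).
It also fails if it takes over 35 s, if anything falls off the work surface, if the arm or the gripper's body presses on something with over 40 N, if the wrist force passes 120 N, or if a joint passes its speed limit or range.

ROBOT

A 7-joint arm with a two-finger parallel gripper is mounted at the origin on the work surface. World frame = base frame: x ahead of the robot, y to its left, z up, the work surface at z = 0. Lengths are in mm, angles in rad, forces in N, time in s.
With the tool pointing down it reaches from about 350 to 900 mm from the base axis. Payload 7.2 kg.
Tool frame: the origin (TCP) lies midway between the tips of the shut fingers; the grasp point (between the pads) lies 19 mm behind it (bot.grip_depth is the distance from the TCP to the grasp point, in mm); x points along the fingers, y is the direction in which the jaws open and shut, and the axes are right-handed (so a half turn about x gives the same grasp; the last joint's range is limited). The gripper opens to 88 mm and grips with 3 to 60 N. Pads are 20 mm wide; open, the fingers measure 115 mm over their backs; the gripper's body (75 mm by 178 mm) begins 61 mm behind the grasp point.
Start: joints at [1.073, 0.411, -0.013, 1.596, 0.006, 1.134, -0.082], TCP at [260.42, -568.164, 222.653] pointing down, gripper open.
Joint ranges: [-2.95, 2.95], [-0.29, 1.99], [-1.47, 1.44], [0.14, 2.54], [-1.03, 4.17], [0.13, 1.85], [-2.86, 2.86]. Speed limits (rad/s): [2.39, 2.39, 3.01, 3.01, 3.14, 3.14, 3.14].

INTERFACE

Orientations are given as a rotation vector (axis times angle).
In Python, from plant import bot, eyes, finish_job gives the robot as it stands.
- The arm moves only by the shell command python3 -m jog 'ROWS' [FORCE]. ROWS is JSON, a list of rows, each a list of 3 entries, a list of its own where there are three numbers: the shift along the world's x, y, z in cm, then the turn, a rotation vector about the world's x, y, z in rad, then the opening, from 0 (shut) to 1 (fully open). In form: [[[x, y, z], [rx, ry, rz], grip], ...]. A call has 1 to 12 rows; each row shifts and turns the commanded pose from where the row before left it; what a row does not reach is not made up. A row lasts 1/8 s, in which the tool goes at most 62.5 mm and 10.7 degrees, less where a joint would pass 70% of its speed; a pose out of reach is approached as far as the arm can. A call with a gripper value outside its range is refused whole. The fingers move at their own pace and stop on an object; FORCE is the grip in N (left out, the last holds). Time passes only in rows, so rows that do not move let the fingers close. It gives the time, the measured TCP pose, the force and the opening at its end, in the units of the state.
- bot.sense(): the state, without advancing time (a new reading comes with each control period).
- eyes.snapshot(name): name is "scene" or "top" or "wrist"; returns a dict with "frame" (400x640x3 uint8, red, green, blue), "vertical_fov" (degrees; the focal length in pixels is half the picture's height over the tangent of half this angle, whatever the lens; pixels are square), "cx", "cy" (the principal point, pixels), "camera_from_world" (4x4, takes a point from world to camera coordinates). Camera axes: x right, y down, z forward; pixel columns grow to the right and rows downward; lengths in mm; the calibration is good to about 2 mm. A picture is of the moment at which its call begins. There is no depth.
- finish_job(): hands the job in, once; it reports no verdict.
The state is a dict: "clock": time; "joints": joint angles; "qvel": joint speeds; "joint_torque": joint torques, N m; "eef_pos": TCP position; "tool_rot": TCP orientation; "ft_force": force on the tool from outside, world axes, zero at the start; "wrist_torque": the same for the moment, N m; "gripper_width": opening from 0.0 (shut) to 1.0 (fully open).
Only numpy, scipy, OpenCV 4.12 (cv2) and the standard library are available. Lean on these libraries where they do the work, as an engineer would, in place of code of your own. Each camera call takes 0.05 s, during which the arm holds its last target.

## Working session

There is one attempt and no reset: what is moved stays moved. The work goes in short steps, Python scripts to look and compute and a shell command to move; the robot and the scene stay as the last step left them, time stands still between calls to the robot, and variables do not carry over. Pictures are saved under pics/ and viewed, and the job is handed in when it is done.

```bash
mkdir -p pics; ls; python3 - <<'E'
from plant import bot, eyes
import cv2
s=bot.sense(); print({k:s[k] for k in ('clock','eef_pos','tool_rot','gripper_width')})
for n in ('top','scene'):
    d=eyes.snapshot(n); cv2.imwrite(f'pics/{n}0.png',d['frame'][:,:,::-1])
    import pickle; pickle.dump(d,open(f'{n}0.pkl','wb')); print(n,d['vertical_fov'],d['cx'],d['cy'],d['camera_from_world'])
E
```

```text
pics
{'clock': 0.0, 'eef_pos': array([ 260.14546308, -567.73464687,  221.81069472]), 'tool_rot': array([ 1.98404105,  0.43471073, -1.98495336]), 'gripper_width': 1.0016696602241772}
top 54.061949426299016 321.88175316935764 188.9753011117649 [[ 9.23516452e-03 -9.99682186e-01  2.34571477e-02 -2.09232403e+01]
 [-9.90945816e-01 -1.22916410e-02 -1.33698561e-01  5.86527352e+02]
 [ 1.33944397e-01 -2.20100341e-02 -9.90744395e-01  1.10293902e+03]
 [ 0.00000000e+00  0.00000000e+00  0.00000000e+00  1.00000000e+00]]
scene 56.622090092648165 317.812514523283 205.6831611886096 [[-6.74243550e-01  7.38508862e-01  5.44408450e-04  3.94635039e+02]
 [ 6.45767397e-01  5.89929814e-01 -4.84734240e-01 -3.38166353e+02]
 [-3.58301694e-01 -3.26477373e-01 -8.74661318e-01  1.24514102e+03]
 [ 0.00000000e+00  0.00000000e+00  0.00000000e+00  1.00000000e+00]]
```

View pics/top0.png

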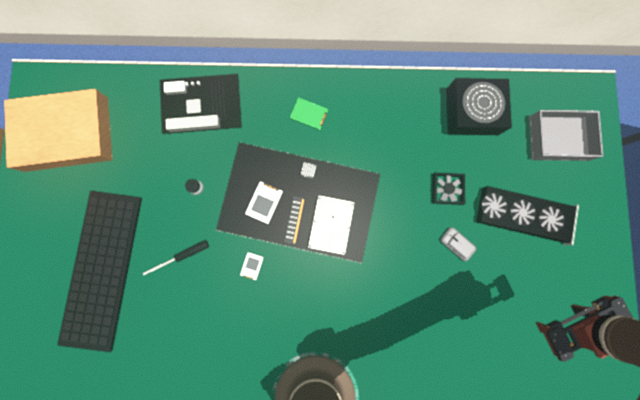

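View pics/scene0.png

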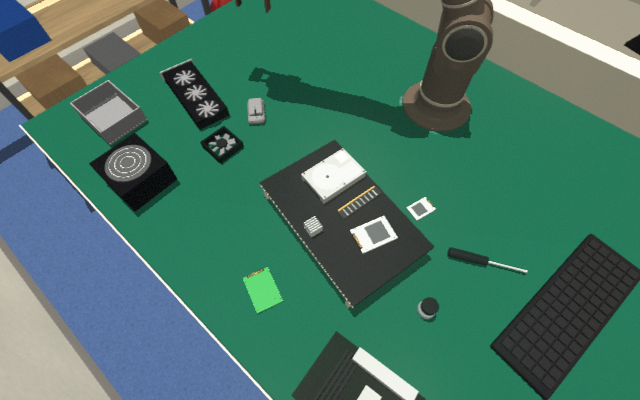

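The slim drive lies on the shelf's left half at about (264,202) in the top view. The small drive on the table at (252,265) and the green one at (309,113) are decoys. The shelf's far edge runs from (239,143) to (380,174).

```bash
cat > h.py <<'E'
import numpy as np, cv2, pickle
def ray(d,px,z):
    f=200/np.tan(np.radians(d['vertical_fov']/2)); T=np.array(d['camera_from_world']); R=T[:3,:3]; c=-R.T@T[:3,3]
    px=np.atleast_2d(px); v=np.c_[(px[:,0]-d['cx'])/f,(px[:,1]-d['cy'])/f,np.ones(len(px))]@R
    return c+v*((z-c[2])/v[:,2])[:,None]
def proj(d,P):
    f=200/np.tan(np.radians(d['vertical_fov']/2)); T=np.array(d['camera_from_world'])
    q=np.atleast_2d(P)@T[:3,:3].T+T[:3,3]; return np.c_[d['cx']+f*q[:,0]/q[:,2],d['cy']+f*q[:,1]/q[:,2]]
def crop(d,x0,y0,x1,y1,s,name): cv2.imwrite(name,cv2.resize(d['frame'][y0:y1,x0:x1,::-1],None,fx=s,fy=s,interpolation=cv2.INTER_CUBIC))
E
python3 - <<'E'
from h import *
d=pickle.load(open('top0.pkl','rb')); crop(d,210,130,390,270,4,'pics/tc0.png')
d=pickle.load(open('scene0.pkl','rb')); crop(d,250,130,440,310,3.3,'pics/sc0.png')
E
```

```text
(no output)
```

View pics/tc0.png

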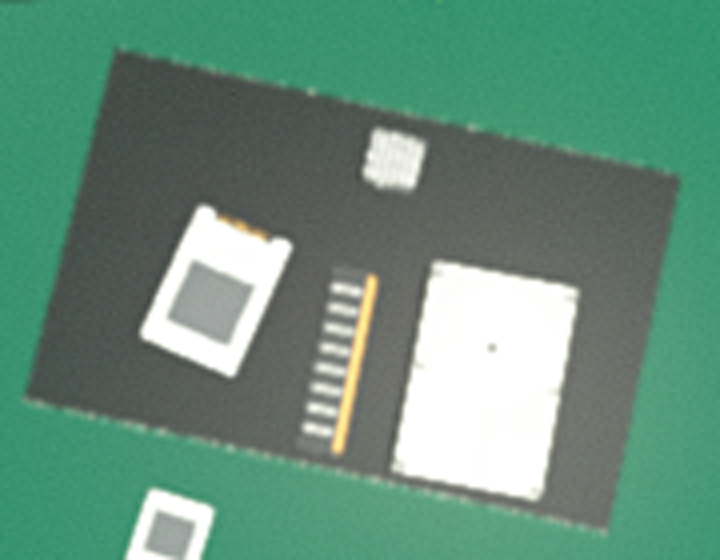

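View pics/sc0.png

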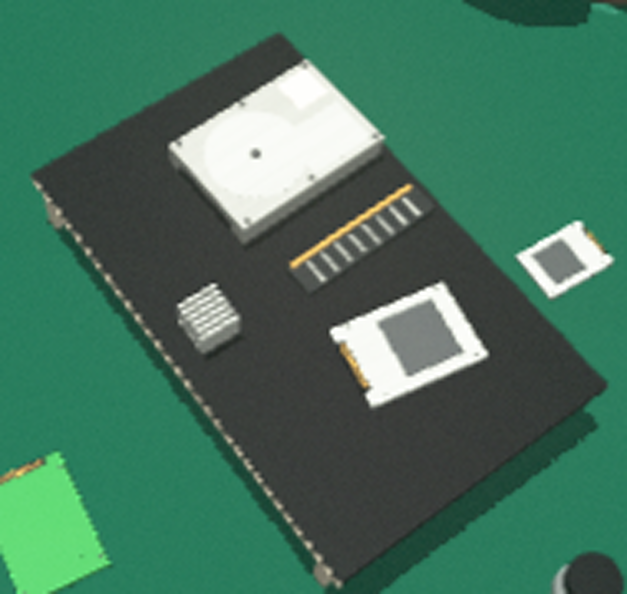

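The crops show the slim drive with gold contacts towards the far edge, corners at about (205,207), (291,242), (235,376) and (142,338) in the 4x crop. The far edge is clear ahead of it.

```bash
cat >> h.py <<'E'
def top_measure(d,rough):
    # rough: full-picture drive centre; returns shelf frame & drive
    im=d['frame'].astype(int); hsv=cv2.cvtColor(d['frame'],cv2.COLOR_RGB2HSV)
    return hsv
def fr(ang): return np.array([[np.cos(ang),-np.sin(ang)],[np.sin(ang),np.cos(ang)]])
E
python3 - <<'E'
from h import *
d=pickle.load(open('top0.pkl','rb'))
c=lambda p: np.array(p)/4.+[210,130]-0.375
S=ray(d,c([(118,50),(680,178),(607,530),(27,402)]),60)[:,:2]
print('shelf',S.round(1), [np.linalg.norm(S[i]-S[(i+1)%4]).round(1) for i in range(4)])
fl,frr,nr,nl=S
ax=(fl+frr-nl-nr);ax/=np.linalg.norm(ax); ay=(fl-frr+nl-nr); ay/=np.linalg.norm(ay)
print('yaw x',np.degrees(np.arctan2(ax[1],ax[0])),'y',np.degrees(np.arctan2(-ay[0],ay[1])), 'centre',S.mean(0))
# drive via mask
im=d['frame']; hsv=cv2.cvtColor(im,cv2.COLOR_RGB2HSV)
g=cv2.cvtColor(im,cv2.COLOR_RGB2GRAY); m=((g>130)&((hsv[:,:,1]<60)|(hsv[:,:,0]<30))).astype(np.uint8)
cs,_=cv2.findContours(m,cv2.RETR_EXTERNAL,cv2.CHAIN_APPROX_NONE)
for k in cs:
    if cv2.pointPolygonTest(k,(264,190),True)>-20 and cv2.contourArea(k)>300:
        P=ray(d,k[:,0,:],67)[:,:2]; r=cv2.minAreaRect(P.astype(np.float32)); print('drive',r, cv2.boxPoints(r).round(1))
D=ray(d,c([(205,207),(291,242),(235,376),(142,338)]),67)[:,:2]; print('hand',D.round(1),[np.linalg.norm(D[i]-D[(i+1)%4]).round(1) for i in range(4)])
dx=D[0]+D[1]-D[2]-D[3]; print('yaw',np.degrees(np.arctan2(dx[1],dx[0])),D.mean(0))
e=pickle.load(open('scene0.pkl','rb'))
print(proj(e,np.c_[S,[60]*4]).round(1), proj(e,np.c_[D,[67]*4]).round(1))
E
```

```text
shelf [[ 717.8  226.7]
 [ 629.3 -180.5]
 [ 378.8 -126.6]
 [ 463.8  280.8]] [np.float64(416.7), np.float64(256.2), np.float64(416.1), np.float64(259.7)]
yaw x -12.07648923758813 y -12.030470658125573 centre [547.43622747  50.11148349]
drive ((543.8191528320312, 150.2744140625), (75.78784942626953, 106.0149154663086), 67.45052337646484) [[480.3 135.6]
 [578.2  95. ]
 [607.3 164.9]
 [509.4 205.6]]
hand [[602.7 159.6]
 [578.3  98.1]
 [483.2 135.1]
 [509.1 200.9]] [np.float64(66.2), np.float64(102.1), np.float64(70.7), np.float64(102.2)]
yaw -22.52747392032756 [543.32892503 148.40440205]
[[351.5 304.8]
 [258.9 181.3]
 [333.3 139. ]
 [432.7 244.6]] [[360.7 251.2]
 [348.1 229.5]
 [382.4 213.8]
 [396.8 236. ]]
```

```bash
cat >> h.py <<'E'
C=np.array([547.4,50.1]); YAW=np.radians(-12.05)
AX=np.array([np.cos(YAW),np.sin(YAW)]); AY=np.array([-AX[1],AX[0]])
def loc(P): P=np.atleast_2d(P)[:,:2]-C; return np.c_[P@AX,P@AY]
def wor(L): L=np.atleast_2d(L); return C+L[:,:1]*AX+L[:,1:2]*AY
from scipy.spatial.transform import Rotation as Rn
def want():
    x=np.array([0,0,-1.]); a=[]
    for s in (1,-1):
        y=np.r_[AY*s,0]; a.append(Rn.from_matrix(np.c_[x,y,np.cross(x,y)]))
    return a
def go(s,L,z,which=None):
    R0=Rn.from_rotvec(s['tool_rot']); 
    rs=[(w*R0.inv()).as_rotvec() for w in want()]
    r=min(rs,key=np.linalg.norm) 
    t=np.r_[wor(L)[0],z]
    print('shift cm',((t-s['eef_pos'])/10).round(2),'turns',[q.round(3) for q in rs],'eef',s['eef_pos'].round(1),'loc',loc(s['eef_pos']).round(1),'F',s['ft_force'].round(1),'t',s['clock'],'j7',s['joints'][6].round(2),'j1',s['joints'][0].round(2))
E
python3 - <<'E'
from h import *
from plant import bot
d=pickle.load(open('top0.pkl','rb'))
c=lambda p: np.array(p)/4.+[210,130]-0.375
print('mem',loc(ray(d,c([(332,265),(378,275),(343,455),(298,445)]),67)).round(), 'hs',loc(ray(d,c([(372,128),(425,140),(415,190),(365,180)]),88)).round())
print(Rn.from_rotvec(bot.sense()['tool_rot']).as_matrix().round(2))
go(bot.sense(),[-105,98],220)
E
```

```text
mem [[  11.   21.]
 [  11.  -12.]
 [-117.  -16.]
 [-118.   16.]] hs [[109.  14.]
 [109. -24.]
 [ 73. -25.]
 [ 72.  11.]]
[[-0.    0.42 -0.91]
 [ 0.   -0.91 -0.42]
 [-1.   -0.    0.  ]]
shift cm [20.49 73.56 -0.19] turns [array([ 0.000e+00, -2.000e-03,  2.501e+00]), array([-0.001, -0.   , -0.64 ])] eef [ 260.2 -567.8  221.9] loc [[-151.8 -664.2]] F [ 0.3  0.  -0.5] t 0.1 j7 -0.08 j1 1.07
```

```bash
python3 -m jog '[[[1.5,5,0],[0,0,-0.053],0.6],[[1.5,5.5,0],[0,0,-0.053],0.6],[[1.5,5.5,0],[0,0,-0.053],0.6],[[1.5,5.5,0],[0,0,-0.053],0.6],[[1.5,5.5,0],[0,0,-0.053],0.6],[[1.5,5.5,0],[0,0,-0.053],0.6],[[1.5,5.5,0],[0,0,-0.053],0.6],[[1.5,5.5,0],[0,0,-0.053],0.6],[[1.5,5.5,0],[0,0,-0.053],0.6],[[1.5,5.5,0],[0,0,-0.053],0.6],[[1.5,5.5,0],[0,0,-0.053],0.6],[[1.5,5.5,0],[0,0,-0.053],0.6]]'
python3 - <<'E'
from h import *
from plant import bot
go(bot.sense(),[-105,98],120)
E
```

```text
clock: 1.6
eef_pos: [440.5, 88.4, 222.7]
tool_rot: [-2.112, 0.221, 2.111]
ft_force: [1.1, 0.2, 0.4]
gripper_width: 0.599
shift cm [  2.46   7.94 -10.27] turns [array([-0.  ,  0.  ,  3.14]), array([ 0.   ,  0.   , -0.002])] eef [440.5  88.4 222.7] loc [[-112.5   15.2]] F [1.1 0.2 0.4] t 1.6 j7 -2.17 j1 0.16
```

```bash
python3 -m jog '[[[1.2,4,0],[0,0,0],0.6],[[1.3,4,0],[0,0,0],0.6],[[0,0,-4],[0,0,0],0.6],[[0,0,-4],[0,0,0],0.6],[[0,0,-2.5],[0,0,0],0.6],[[0,0,-2],[0,0,0],0.6],[[0,0,0],[0,0,0],0.6]]'
python3 - <<'E'
from h import *
from plant import bot,eyes
go(bot.sense(),[-105,98],63.5)
for n,b in (('scene',(340,130,480,270)),):
    d=eyes.snapshot(n); crop(d,*b,4,'pics/s1.png')
d=eyes.snapshot('wrist'); cv2.imwrite('pics/w1.png',d['frame'][:,:,::-1])
E
```

```text
clock: 2.48
eef_pos: [464.2, 166.4, 96.2]
tool_rot: [-2.11, 0.22, 2.117]
ft_force: [0.6, 1.1, 0.3]
gripper_width: 0.6
shift cm [ 0.1   0.15 -3.27] turns [array([5.000e-03, 2.000e-03, 3.137e+00]), array([ 0.001, -0.003, -0.004])] eef [464.2 166.4  96.2] loc [[-105.7   96.3]] F [0.6 1.1 0.3] t 2.475 j7 -2.47 j1 -0.03
```

View pics/s1.png

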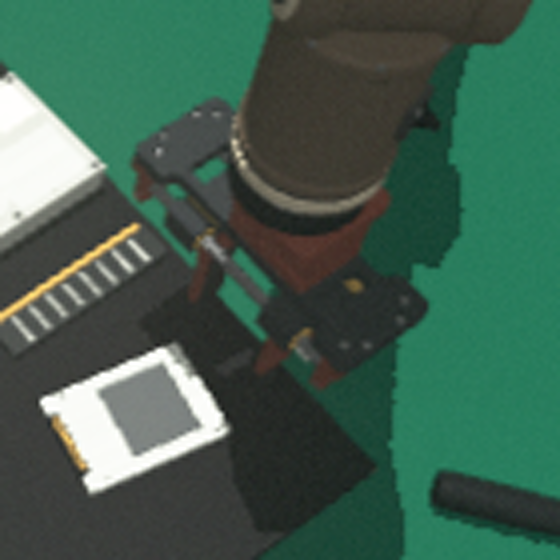

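View pics/w1.png

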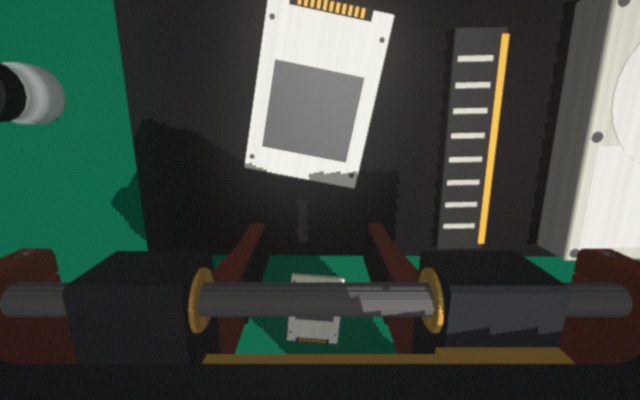

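The wrist view shows the drive's back end at columns 245–355, between the tips at 255–380, so it sits slightly left of the hand. I'll shift about 4 mm left and descend.

```bash
python3 -m jog '[[[0.1,0.5,-1.7],[0,0,0],0.6],[[0,0,-1],[0,0,0],0.6],[[0,0,-0.5],[0,0,0],0.6],[[0,0,0],[0,0,0],0.6]]'
python3 - <<'E'
from h import *
from plant import bot,eyes
go(bot.sense(),[-85,101],63.5)
d=eyes.snapshot('wrist'); cv2.imwrite('pics/w2.png',d['frame'][:,:,::-1])
E
```

```text
clock: 3.08
eef_pos: [466.1, 171.7, 65.2]
tool_rot: [-2.112, 0.219, 2.114]
ft_force: [-0.7, 0.4, 0.6]
gripper_width: 0.599
shift cm [ 1.93 -0.51 -0.17] turns [array([2.000e-03, 0.000e+00, 3.137e+00]), array([ 0.   , -0.001, -0.004])] eef [466.1 171.7  65.2] loc [[-104.9  102. ]] F [-0.7  0.4  0.6] t 3.075 j7 -2.52 j1 -0.06
```

View pics/w2.png

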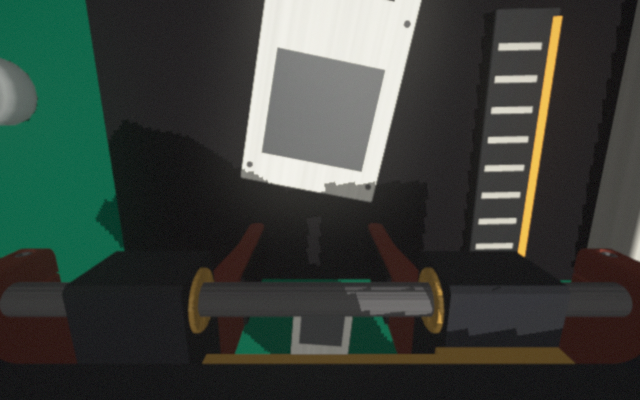

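The hand is now centred behind the drive: tips at columns 255 and 378, drive end at 242–372. Lowering 2 mm and starting the push along the shelf's x.

```bash
python3 -m jog '[[[0,0,-0.2],[0,0,0],0.6],[[0.78,-0.17,0],[0,0,0],0.6],[[0.59,-0.13,0],[0,0,0],0.6],[[0.59,-0.12,0],[0,0,0],0.6],[[0.59,-0.13,0],[0,0,0],0.6],[[0.59,-0.12,0],[0,0,0],0.6],[[0.59,-0.13,0],[0,0,0],0.6],[[0.59,-0.12,0],[0,0,0],0.6],[[0,0,0],[0,0,0],0.6]]'
python3 - <<'E'
from h import *
from plant import bot,eyes
go(bot.sense(),[30,101],63.2)
d=eyes.snapshot('wrist'); cv2.imwrite('pics/w3.png',d['frame'][:,:,::-1])
d=eyes.snapshot('scene'); crop(d,320,130,460,270,4,'pics/s3.png')
E
```

```text
clock: 4.25
eef_pos: [510.2, 162.5, 63.6]
tool_rot: [-2.113, 0.219, 2.112]
ft_force: [0.2, 0.2, -0.6]
gripper_width: 0.602
shift cm [ 8.76 -1.99 -0.04] turns [array([-1.000e-03, -0.000e+00,  3.138e+00]), array([-0.   ,  0.   , -0.004])] eef [510.2 162.5  63.6] loc [[-59.8 102.2]] F [ 0.2  0.2 -0.6] t 4.25 j7 -2.47 j1 -0.03
```

View pics/w3.png

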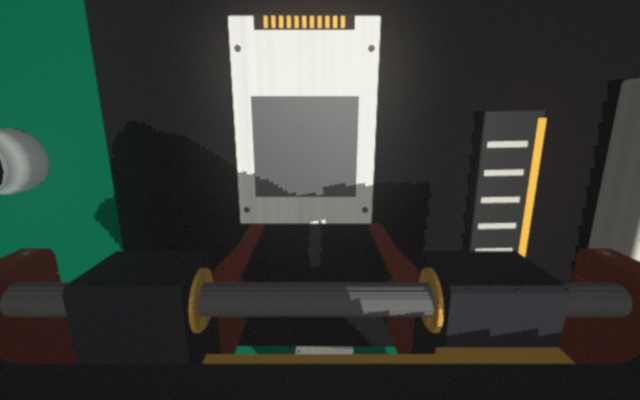

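View pics/s3.png

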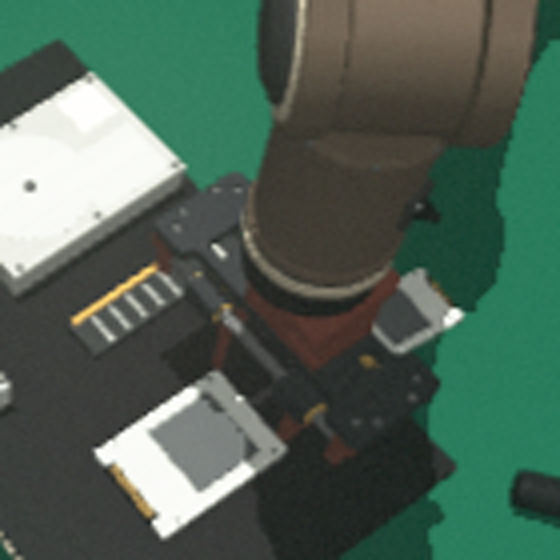

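The drive is already square and seated against both tips: its back edge is level at row 222 and the sides are symmetric. Continuing to about 20 mm short.

```bash
python3 -m jog '[[[0.5,-0.1,0],[0,0,0],0.6],[[0.8,-0.17,0],[0,0,0],0.6],[[0.8,-0.17,0],[0,0,0],0.6],[[0.8,-0.17,0],[0,0,0],0.6],[[0.8,-0.17,0],[0,0,0],0.6],[[0.8,-0.17,0],[0,0,0],0.6],[[0.8,-0.17,0],[0,0,0],0.6],[[0.8,-0.17,0],[0,0,0],0.6],[[0.8,-0.17,0],[0,0,0],0.6],[[0.8,-0.17,0],[0,0,0],0.6],[[0.5,-0.11,0],[0,0,0],0.6],[[0,0,0],[0,0,0],0.6]]'
python3 - <<'E'
from h import *
from plant import bot,eyes
go(bot.sense(),[50,101],63.2)
for n,b in (('scene',(290,150,450,310)),('top',(210,130,330,250))):
  d=eyes.snapshot(n); pickle.dump(d,open(n+'4.pkl','wb')); crop(d,*b,4 if n=='scene' else 5,f'pics/{n}4.png')
d=eyes.snapshot('wrist'); pickle.dump(d,open('wrist4.pkl','wb')); cv2.imwrite('pics/w4.png',d['frame'][:,:,::-1])
E
```

```text
clock: 5.85
eef_pos: [592.1, 145.1, 63.6]
tool_rot: [-2.113, 0.219, 2.112]
ft_force: [-0.0, 0.7, -0.4]
gripper_width: 0.603
shift cm [ 2.53 -0.66 -0.04] turns [array([-0.   , -0.   ,  3.138]), array([-0.   ,  0.   , -0.004])] eef [592.1 145.1  63.6] loc [[ 23.8 102.2]] F [-0.   0.7 -0.4] t 5.85 j7 -2.38 j1 0.0
```

View pics/w4.png

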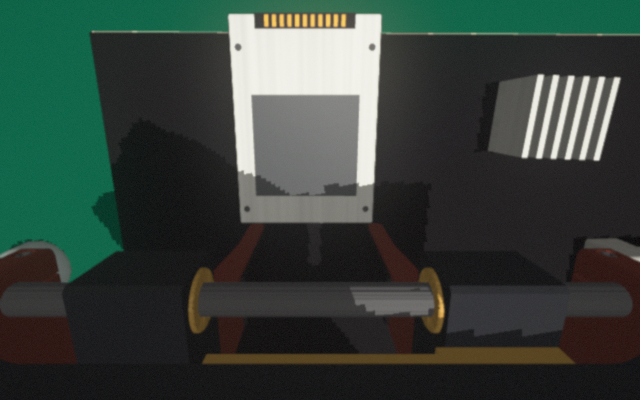

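View pics/scene4.png

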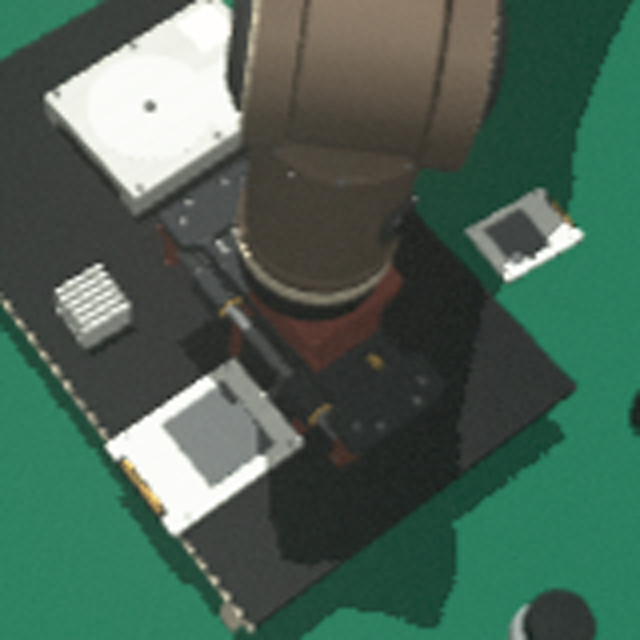

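View pics/top4.png

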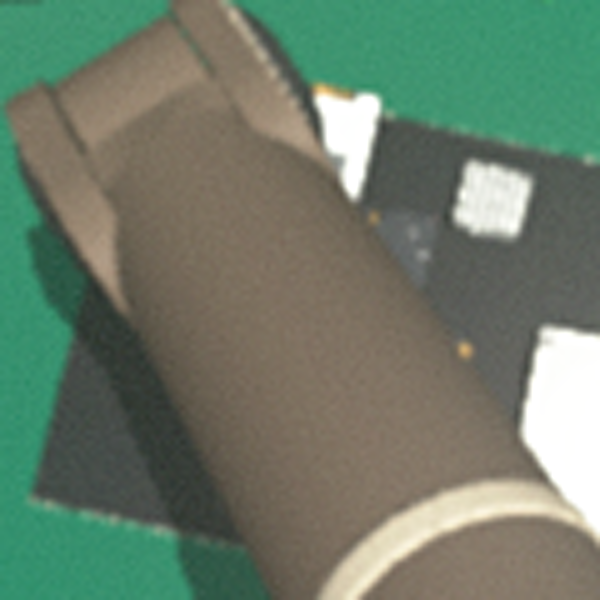

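The wrist view shows the connector end at row 14 (columns 229–381) past the far edge line (row 31 at column 92, row 36 at 640). The drive is square, and the heat sink and memory module are clear.

```bash
cat >> h.py <<'E'
def overhang(d,end,edge,back):
    E_=ray(d,end,67)[:,:2]; L=ray(d,edge,60)[:,:2]; B=ray(d,back,67)[:,:2]
    t=L[1]-L[0]; t/=np.linalg.norm(t); n=np.array([-t[1],t[0]]); 
    if n[0]<0:n=-n
    print('end past edge',(E_-L[0])@n,'back',(B-L[0])@n,'w',np.linalg.norm(E_[1]-E_[0]),'len',np.linalg.norm(E_.mean(0)-B.mean(0)),'edge yaw',np.degrees(np.arctan2(n[1],n[0])),'edge loc',loc(L),'end loc',loc(E_))
E
python3 - <<'E'
from h import *
d=pickle.load(open('wrist4.pkl','rb'))
overhang(d,[(229,14),(381,13)],[(92,31),(639,36)],[(240,222),(373,222)])
d=pickle.load(open('scene4.pkl','rb')); c=lambda p: np.array(p)/4.+[290,150]-0.375
overhang(d,c([(178,533),(107,443)]),c([(245,628),(2,303)]),c([(300,440),(232,360)]))
E
```

```text
end past edge [5.90538301 6.88566034] back [-93.36012839 -92.77641741] w 68.813236186638 len 99.46701508707304 edge yaw -12.222666822876983 edge loc [[130.11983942 209.10019868]
 [129.32924903 -53.23946095]] end loc [[135.82106835 141.34735521]
 [136.5939867   72.53845992]]
end past edge [-0.44526177  1.3411496 ] back [-96.01886301 -94.59016248] w 70.36121329787943 len 95.76631919167936 edge yaw -12.250703887256016 edge loc [[133.48884424 210.75708636]
 [132.59182069 -45.31893726]] end loc [[132.81198226 144.64225371]
 [134.35199126  74.29789566]]
```

```bash
python3 -m jog '[[[0.4,-0.09,0],[0,0,0],0.6],[[0.6,-0.13,0],[0,0,0],0.6],[[0.6,-0.13,0],[0,0,0],0.6],[[0.45,-0.09,0],[0,0,0],0.6],[[0.2,-0.04,0],[0,0,0],0.6],[[0,0,0],[0,0,0],0.6]]'
python3 - <<'E'
from h import *
from plant import bot,eyes
go(bot.sense(),[50,101],63.2)
d=eyes.snapshot('wrist'); pickle.dump(d,open('wrist5.pkl','wb')); cv2.imwrite('pics/w5.png',d['frame'][:,:,::-1])
d=eyes.snapshot('scene'); pickle.dump(d,open('scene5.pkl','wb')); crop(d,290,190,390,290,6,'pics/s5.png')
E
```

```text
clock: 6.75
eef_pos: [614.3, 140.4, 63.6]
tool_rot: [-2.113, 0.219, 2.113]
ft_force: [-0.7, 0.4, -0.3]
gripper_width: 0.601
shift cm [ 0.31 -0.19 -0.04] turns [array([-0.   , -0.   ,  3.138]), array([-0.   ,  0.   , -0.004])] eef [614.3 140.4  63.6] loc [[ 46.6 102.2]] F [-0.7  0.4 -0.3] t 6.75 j7 -2.35 j1 0.01
```

View pics/w5.png

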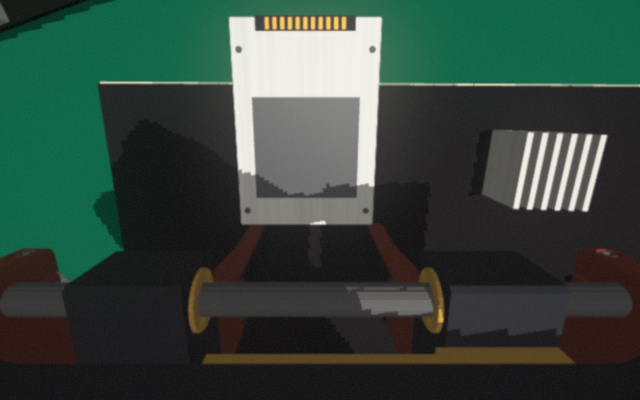

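View pics/s5.png

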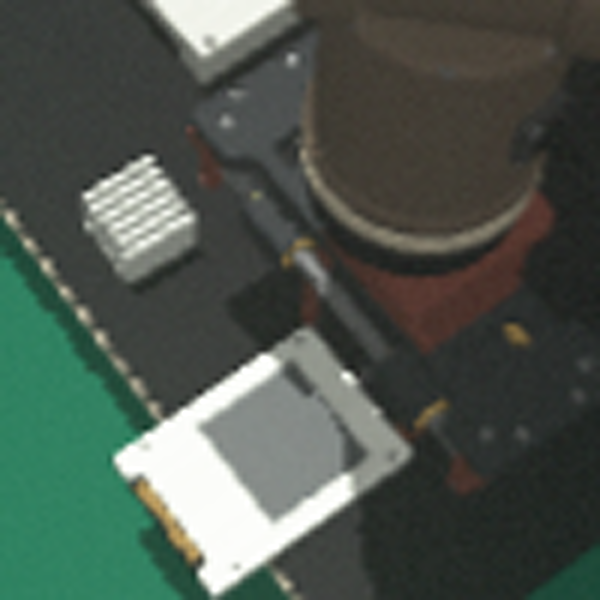

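The wrist view has the connector end at row 17, the edge at rows 83–86 and the back edge at row 223. The scene crop agrees that it overhangs.

```bash
python3 - <<'E'
from h import *
d=pickle.load(open('wrist5.pkl','rb'))
overhang(d,[(230,17),(382,17)],[(100,83),(639,86)],[(241,223),(373,223)])
d=pickle.load(open('scene5.pkl','rb')); c=lambda p: np.array(p)/6.+[290,190]-0.42
overhang(d,c([(213,597),(113,460)]),c([(295,598),(5,208)]),c([(412,447),(308,325)]))
E
```

```text
end past edge [27.99689263 28.36051575] back [-70.61568872 -70.24746577] w 68.99113200357961 len 98.61074191314651 edge yaw -12.05739657563468 edge loc [[129.89148339 209.13460016]
 [129.85684669 -59.17019632]] end loc [[157.87957449 140.95387729]
 [158.23429135  71.96365717]]
end past edge [27.52898371 27.72351093] back [-74.4295268  -72.08316167] w 68.92794531493868 len 100.92186094485237 edge yaw -12.448079872992809 edge loc [[131.6458037  161.81618034]
 [130.19083162 -47.59510526]] end loc [[159.05348628 144.26191279]
 [158.76911667  75.33455408]]
```

Both views give about 28 mm, so I'll nudge 2 mm more, then back away and lift.

```bash
python3 -m jog '[[[0.1,-0.02,0],[0,0,0],0.6],[[0.1,-0.02,0],[0,0,0],0.6],[[0,0,0],[0,0,0],0.6],[[-1,0.21,0],[0,0,0],0.6],[[-2,0.42,0],[0,0,0],0.6],[[-2,0.42,1],[0,0,0],0.6],[[-2,0.42,4],[0,0,0],0.6],[[-2,0.42,5],[0,0,0],0.6],[[0,0,5],[0,0,0],0.6],[[0,0,0],[0,0,0],0.6]]'
python3 -m jog '[[[0,-5.5,0],[0,0,0],0.6],[[0,-5.5,0],[0,0,0],0.6],[[0,-5.5,0],[0,0,0],0.6],[[0,-5.5,0],[0,0,0],0.6],[[0,-5.5,0],[0,0,0],0.6],[[0,-5.5,0],[0,0,0],0.6],[[0,0,0],[0,0,0],0.6]]'
python3 - <<'E'
from h import *
from plant import bot,eyes
for n,b in (('scene',(250,130,440,310)),('top',(210,130,390,270))):
  d=eyes.snapshot(n); pickle.dump(d,open(n+'6.pkl','wb')); crop(d,*b,3 if n=='scene' else 4,f'pics/{n}6.png')
E
```

```text
clock: 8.1
eef_pos: [527.4, 160.2, 217.8]
tool_rot: [-2.12, 0.216, 2.104]
ft_force: [-0.3, -0.1, 0.5]
gripper_width: 0.607
clock: 8.98
eef_pos: [524.4, -176.1, 212.1]
tool_rot: [-2.107, 0.228, 2.112]
ft_force: [-0.8, 0.6, 0.3]
gripper_width: 0.6
```

View pics/top6.png

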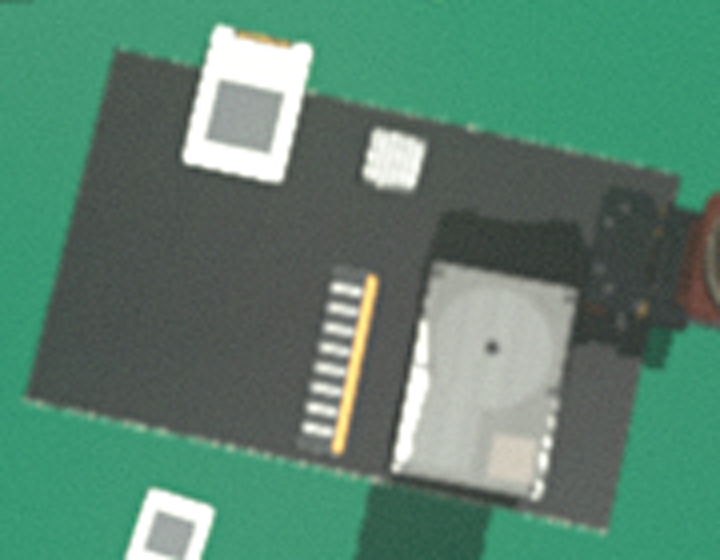

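View pics/scene6.png

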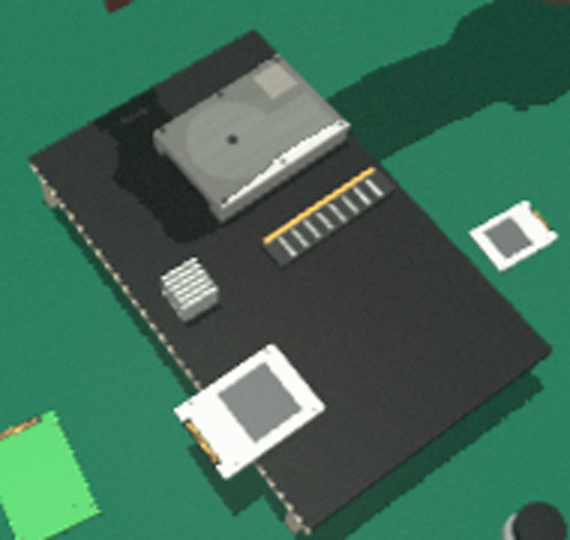

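The top crop shows the drive's end corners at (219,25) and (312,45), back corners at (184,161) and (281,183). The bystanders look unmoved. Measuring with both views clear:

```bash
python3 - <<'E'
from h import *
d=pickle.load(open('top6.pkl','rb')); c=lambda p: np.array(p)/4.+[210,130]-0.375
overhang(d,c([(219,25),(312,45)]),c([(118,50),(680,178)]),c([(184,161),(281,183)]))
d=pickle.load(open('scene6.pkl','rb')); c=lambda p: np.array(p)/3.+[250,130]-0.33
overhang(d,c([(225,478),(176,411)]),c([(304,534),(30,161)]),c([(325,408),(273,345)]))
# bystander change: difference of edges on whole top view
a=pickle.load(open('top0.pkl','rb'))['frame']; b=pickle.load(open('top6.pkl','rb'))['frame']
for n,(x0,y0,x1,y1) in dict(hs=(298,158,320,182),mem=(280,192,308,246),jar=(180,172,208,200),scr=(138,236,212,280),fan=(426,166,470,210),mouse=(432,222,484,266),thick=(300,185,360,262)).items():
    A=cv2.cvtColor(a[y0:y1,x0:x1],cv2.COLOR_RGB2GRAY).astype(np.float32);B=cv2.cvtColor(b[y0:y1,x0:x1],cv2.COLOR_RGB2GRAY).astype(np.float32)
    print(n,np.round(cv2.phaseCorrelate(A,B),2).tolist() if 0 else cv2.phaseCorrelate(A,B))
E
```

```text
end past edge [32.96556778 33.80150849] back [-69.43679967 -69.34208116] w 68.6998895009596 len 102.77679167815867 edge yaw -12.265969333954864 edge loc [[ 129.79884621  208.31557954]
 [ 128.22809144 -208.39725417]] end loc [[162.50878385 140.43614024]
 [163.08578269  71.73867384]]
end past edge [25.81578242 26.41483037] back [-73.82903091 -72.15138003] w 67.44537244528289 len 99.11142155611138 edge yaw -12.724581854630685 edge loc [[ 134.72745993  212.82210069]
 [ 129.84975112 -201.44818143]] end loc [[159.72945202 143.55383219]
 [159.53442826  76.10874171]]
hs ((-0.14840523022160568, -0.04429466686799621), 0.9522498407297664)
mem ((-0.02049907971169418, 0.011586580201388585), 0.8745672673354914)
jar ((0.055982854093299395, -0.10560293716710945), 0.8775841453340318)
scr ((0.5334977047373144, 0.5533719861125412), 1.0993844836199724)
fan ((0.3536948434274336, 0.3377325538048055), 0.2326694396690086)
mouse ((1.4994901830181533, 1.2075793581908307), 0.1734096393663697)
thick ((-0.0035749616393268013, -0.04460291555076168), 0.6930930252869923)
```

```bash
python3 -c "
from plant import bot,finish_job
s=bot.sense(); print(s['clock'],abs(s['qvel']).max()); print(finish_job())"
```

```text
9.075 0.02818690432760378
the job is handed in; nothing more can be done
None
```

I pushed the slim drive square across the mat with two spread fingertips, then backed the hand away and lifted it clear. I handed the job in at about 9 s.

**Overhang:** My best estimate is about 30 mm.

| Check | Connector end past the far edge |
|---|---|
| Wrist view, 28 mm measured, then a 2 mm nudge | about 30 mm |
| Clear top view, after the hand left | 33 mm from the end corners, about 32 mm from the drive's middle |
| Clear scene view, after the hand left | about 26 mm |

The views disagree by a few millimetres. The scene figure is probably low, because I seem to have picked one far-edge point on a side panel. Measured from the fitted shelf frame instead, the same view gives about 30 mm.

**Squareness:** The drive was within about 1° of square to the edge in the top and scene views.

**Flatness and stillness:** Nothing looked lifted or tipped in the pictures. I did not separately measure that the drive lay still before handing in.

**Bystanders:** Comparing the first and last top views, the heat sink, memory module, thick drive and jar shifted by less than 0.2 pixel, and the screwdriver by less than 1 pixel. The match was unreliable for the mouse and fan, probably because of the arm and its shadow. The path passed well above where they lie.

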